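Find the sealed case that rattles

TASK

One of the three identical sealed cases has its part loose inside: find it by shaking the cases clear of the desk. Stack the two sound cases on the desk, one squarely on the other with their long sides lined up, and then pick up the case that rattles and finish while still holding it level and still in the gripper in mid-air over the middle of the green mat, about a hand's breadth above it. Do not disturb the vials, the tub of cotton buds or the wash bottle.

Things in the scene. Friction and masses are not known exactly. Their poses are not given: they have to be found in the camera images.
- case_1_center (a point): centre (half-way up) of one of three identical sealed cases, 80 mm long (its x) x 56 mm wide (its y, the sides to grip) x 44 mm high; z up. Black base, grey lid with small white label, orange latches on the short ends; flat top and bottom. Shell 0.14 to 0.26 kg, different for each, plus a 0.35 kg part inside, so weight tells nothing
- case_2_center (a point): the same for the second case, alike in all. In two cases the part is packed firmly in the middle; in one, any of the three, it is a loose plug, free to slide 15 mm each way from the middle along length and width when shaken or when the case tilts by over 0.3 rad; it stays where it slid to once the case is level
- case_3_center (a point): the same for the third case, alike in all. How a loose plug shows: held level again after a tilt to one side and after a tilt to the other, the moment on the hand differs by about 0.1 N m about the tilt axis (sound case: under 0.03); in a shake it knocks on the walls
- check_mat_center (a point): centre of the top of a fixed green square check mat with a white border line and centre dot, 110 x 110 mm, 5 mm thick; z is up
- vial_0: small glass vial with a blue cap, 22 mm across, 53 mm high, a bystander to leave alone; origin at the centre of its underside
- vial_1: small glass vial with a black cap, 22 mm across, 53 mm high, a bystander to leave alone; origin at the centre of its underside
- cotton_buds_1: clear round tub of cotton buds, 77 mm across, 80 mm high, a bystander to leave alone; origin at the centre of its underside
- ipa_bottle: white wash bottle with a red bent spout, 62 x 92 mm, 182 mm high, a bystander to leave alone; origin at the centre of its underside
Not all that is in view belongs to the job. What is shaped like the part that bears case_2_center but brown or turquoise is not meant.

How it is judged:
By the outcome, as a careful person would: the job done as asked, in the order asked, and still so for the second after the job is handed in, while the arm keeps its last pose, push and grip.
It also fails if it takes over 72 s, if anything falls off the work surface, if the arm or the gripper's body presses on something with over 40 N, if the wrist force passes 120 N, or if a joint passes its speed limit or range.

ROBOT

A 7-joint arm with a two-finger parallel gripper is mounted at the origin on the work surface; the furniture and walls round the work are solid. World frame = base frame: x ahead of the robot, y to its left, z up, the work surface at z = 0. Lengths are in m, angles in rad, forces in N, time in s.
With the tool pointing down it reaches from about 0.425 to 0.925 m from the base axis. Payload 6.8 kg.
Tool frame: the origin (TCP) lies on the centre line of the jaws, within the pads' length; the fingertips stand 8 mm ahead of it and the grasp point (between the pads) lies 11 mm behind it (bot.tips_ahead is the distance from the TCP to the fingertips, in m); z points along the fingers, y is the line along which they close (so a half turn about z gives the same grasp; the last joint's range is limited). The gripper opens to 85 mm and grips with 20 to 120 N. Pads are 22 mm wide; open, the fingers measure 114 mm over their backs; the gripper's body (76 mm by 85 mm) begins 54 mm behind the grasp point. The pads swing forward as they close: fully open they stand 13 mm farther back than shut.
Start: joints at [-1.436, 0.477, 0.022, 1.555, -0.011, 1.109, -0.083], TCP at [0.162, 0.655, 0.239] pointing down, gripper open.
Joint ranges: [-2.96, 2.96], [-0.34, 2.1], [-1.41, 1.46], [0.24, 2.44], [-1.37, 4.51], [0.17, 1.92], [-2.96, 2.96]. Speed limits (rad/s): [2.39, 2.39, 3.14, 3.14, 3.14, 3.14, 3.14].

INTERFACE

Orientations are given as a unit quaternion [w, x, y, z].
In Python, from station import bot gives the robot as it stands.
- The arm moves only by the tool send_rows, never from a script. Its argument "deltas" is text: rows parted by semicolons, each of 4 numbers parted by spaces: the shift along the tool's x, y, z in m, then the turn about the tool's z in degrees. In form: x y z spin; .... A call has 1 to 5 rows; each row is the pose to reach, as a shift and turn from the pose commanded when the call began, along the tool's axes at that moment; what a row does not reach only later rows make up. A row lasts 1/10 s, in which the tool goes at most 50 mm and 8.59 degrees, less where a joint would pass 70% of its speed; a pose out of reach is approached as far as the arm can. A call with a gripper value outside its range is refused whole. "claw" is the opening, from 0 (shut) to 1 (fully open), set as the call begins (left out, the last holds). The fingers move at their own pace and stop on an object; "force" is the grip in N (left out, the last holds). Time passes only in rows, so rows that repeat a pose let the fingers close. It gives the time, the measured TCP pose, the force, the opening and the grip force at its end, in the units of the state.
- bot.get_obs(): the state, without advancing time (a new reading comes with each control period).
- bot.read_camera(name): name is "side" or "top" or "wrist"; returns a dict with "img" (384x512x3 uint8, red, green, blue), "depth" (384x512 float32, m along the optical axis (not along the pixel's ray), 0 where there is no reading), "fx", "fy", "cx", "cy" (pixels), "dist_coeffs" ([k1, k2, p1, p2, k3] as OpenCV has them; the pictures are not rectified), "camera_from_world" (4x4, takes a point from world to camera coordinates). Camera axes: x right, y up, looking along -z (the intrinsics and any distortion apply to the point x, -y, -z); pixel columns grow to the right and rows downward; lengths in m; the calibration is good to about 2 mm. A picture is of the moment at which its call begins.
- bot.hand_in(): hands the job in; it is judged then, once.
Trained networks look in a picture, given as the dict that the camera call returned (one of the last four; its "shot" number tells which), for a name from the list of things; names that differ only in an ending like _2 or _b are one class to them, and where a whole thing is asked for, a point or a joint stands for the part that bears it (a point fixed in the world has none). Each returns a list of dicts, best first, with "confidence" (0 to 1); they miss things now and then, are a little off and sometimes report something else, mostly with a low value. They report only what shows in the picture. A call takes as long as a camera call. They do not tell look-alikes from the thing itself.
- bot.masks_of(picture, query): "mask" (384x512 bool, what is visible of it).
- bot.landmark_of(picture, query): "xyz" ([x, y, z] in m, in world coordinates, good to about 4 mm: a listed point, or the origin of a listed thing).
The state is a dict: "t": time; "q": joint angles; "joint_vel": joint speeds; "joint_torque": joint torques, N m; "eef_pos": TCP position; "tool_rot": TCP orientation; "contact_force": force on the tool from outside, world axes, zero at the start; "torque": the same for the moment, N m; "gripper_width": opening from 0.0 (shut) to 1.0 (fully open); "grasp_force": force on a finger pad.
Only numpy, scipy, OpenCV 4.12 (cv2) and the standard library are available. Lean on these libraries where they do the work, as an engineer would, in place of code of your own. Each camera call takes 0.05 s, during which the arm holds its last target. There are 200 camera calls.

## Working session

There is one attempt and no reset: what is moved stays moved. The work goes in short steps, Python scripts to look and compute and a tool call to move; the robot and the scene stay as the last step left them, time stands still between calls to the robot, and variables do not carry over. Pictures are saved under pics/ and viewed, at most 10 in all, crops included, and the job is handed in when it is done.

Besides the shell and the picture viewer there is one more tool, called after "Emit:" as name(argument=value, ...) on one line, values as JSON. send_rows: Moves the arm, as the interface text tells. Its arguments: {"type":"object","properties":{"deltas":{"type":"string"},"claw":{"type":"number"},"force":{"type":"number"}},"required":["deltas"]}

```bash
mkdir -p pics
cat > h.py <<'E'
import numpy as np, cv2
from station import bot
def grid(p):
    h,w=p["depth"].shape
    u,v=np.meshgrid(np.arange(w),np.arange(h))
    K=np.array([[p["fx"],0,p["cx"]],[0,p["fy"],p["cy"]],[0,0,1]])
    n=cv2.undistortPoints(np.stack([u,v],-1).reshape(-1,1,2).astype(np.float32),K,np.array(p["dist_coeffs"])).reshape(h,w,2)
    d=p["depth"]
    c=np.stack([n[...,0]*d,-n[...,1]*d,-d,np.ones_like(d)],-1)
    return (c@np.linalg.inv(np.array(p["camera_from_world"])).T)[...,:3]
def save(n,p,s=1):cv2.imwrite(n,cv2.resize(p["img"][...,::-1],None,fx=s,fy=s))
E
python3 - <<'E'
from h import *
o=bot.get_obs();print(o)
for c in["top","side"]:
    p=bot.read_camera(c);save(f"pics/{c}0.png",p,1.5);W=grid(p)
    for m in bot.masks_of(p,"case_2_center"):
        k=m["mask"]&(p["depth"]>0);P=W[k];r,cc=np.nonzero(k)
        zt=np.percentile(P[:,2],95);T=P[abs(P[:,2]-zt)<.006]
        rc=cv2.minAreaRect((T[:,:2]*1000).astype(np.float32))
        print(c,"case conf",m["confidence"],"px",cc.mean().round(),r.mean().round(),"zt",zt.round(4),rc,np.median(p["img"][k],0))
    for q in["check_mat_center","case_2_center","vial_0","cotton_buds_1","ipa_bottle"]:
        for l in bot.landmark_of(p,q):print(c,q,round(l["confidence"],2),np.round(l["xyz"],3))
E
```

```text
{'t': 0.0, 'q': array([-1.43609678,  0.47782167,  0.02234624,  1.55648247, -0.01148819,
        1.10930665, -0.08307324]), 'joint_vel': array([ 3.74287503e-04, -1.44158098e-03,  4.53361213e-05,  1.83648951e-03,
        3.57893212e-05,  1.52339211e-04,  1.56026195e-04]), 'joint_torque': array([-4.23626243e-04, -5.96452618e+01,  1.60769664e+00, -2.81183749e+01,
        1.25019587e-02,  9.57153534e-03, -1.38143014e-05]), 'eef_pos': array([0.16216305, 0.65461593, 0.23829829]), 'tool_rot': array([-3.69477758e-05,  1.21078155e-01,  9.92642528e-01, -9.44176956e-04]), 'contact_force': array([ 0.92302134,  0.43273393, -0.11101612]), 'torque': array([ 0.01026351, -0.0685778 , -0.00841836]), 'grasp_force': 0.0, 'gripper_width': 1.0021255881994786}
top case conf 0.94 px 192.0 233.0 zt 0.0512 ((337.3980407714844, 102.3971939086914), (78.57111358642578, 54.75285720825195), 22.289445877075195) [114.  68.  31.]
top case conf 0.93 px 267.0 237.0 zt 0.0512 ((323.48468017578125, -170.5101318359375), (80.92035675048828, 55.11832809448242), 12.276248931884766) [  0. 159. 151.]
top case conf 0.91 px 227.0
[... 998 characters left out ...]
0.0 199.0 zt 0.0469 ((323.1539611816406, -168.2061309814453), (80.4337158203125, 60.92272186279297), 13.871068954467773) [ 92. 178. 175.]
side case conf 0.28 px 229.0 146.0 zt 0.0855 ((664.6107177734375, -345.35247802734375), (62.01512145996094, 80.01458740234375), 6.406355381011963) [150. 144. 140.]
side check_mat_center 0.63 [ 0.643 -0.052  0.006]
side case_2_center 0.9 [0.527 0.103 0.02 ]
side case_2_center 0.72 [0.34 0.1  0.02]
side case_2_center 0.71 [ 0.43  -0.026  0.025]
side case_2_center 0.63 [ 0.325 -0.173  0.025]
side vial_0 0.71 [ 0.585  0.231 -0.004]
side vial_0 0.43 [ 0.675  0.264 -0.002]
side cotton_buds_1 0.72 [ 0.663 -0.346 -0.002]
side ipa_bottle 0.78 [ 0.617 -0.48  -0.   ]
```

```bash
python3 -c "
import cv2,numpy as np
a=[cv2.imread(f'pics/{c}0.png') for c in('top','side')];print(a[0].shape)"
```

```text
(576, 768, 3)
```

View pics/top0.png

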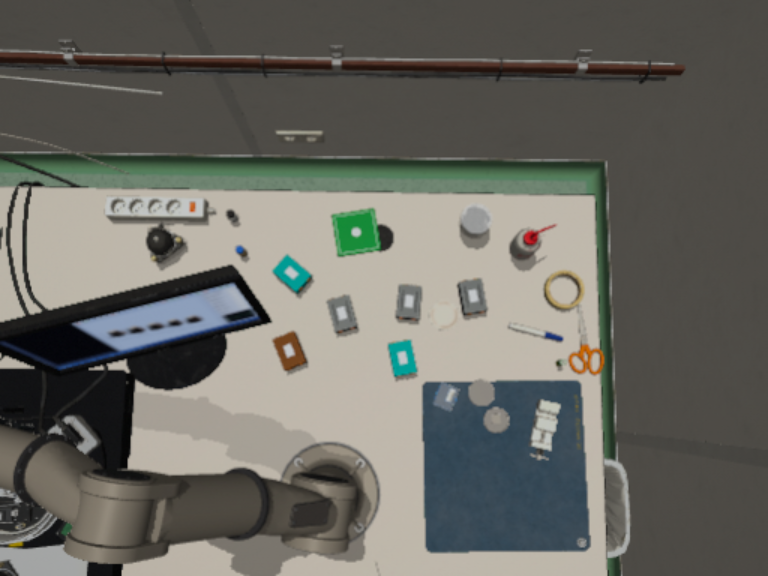

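View pics/side0.png

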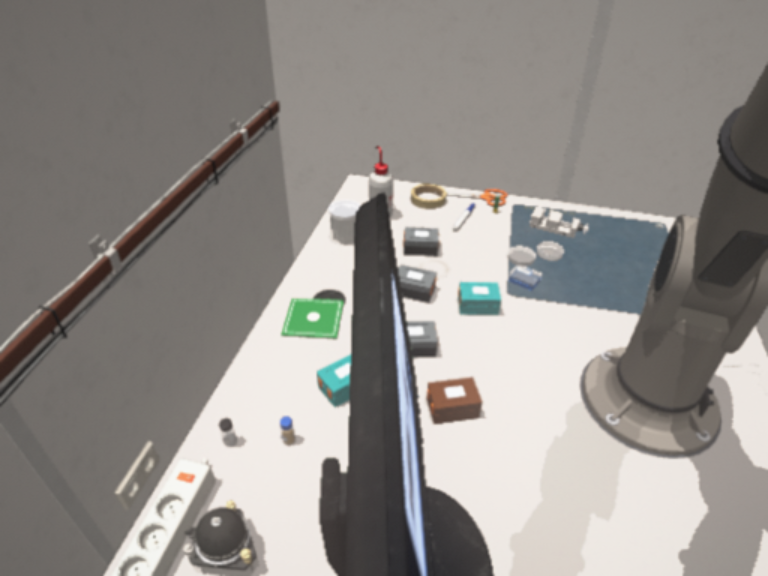

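The top view shows three grey-lid cases at display pixels (342,314), (409,302) and (472,297). The look-alikes are brown at (290,351) and turquoise at (292,273) and (402,358); the job wants the grey ones. The monitor stands between the arm and the cases, so I'll measure both and check with an enlarged crop.

Run:
```python
from h import *
p=bot.read_camera("top");W=grid(p)
cv2.imwrite("pics/crop.png",cv2.resize(p["img"][130:270,170:350,::-1],None,fx=4,fy=4,interpolation=cv2.INTER_CUBIC))
for u,v in[(228,209),(273,201),(315,198)]:
    s=np.s_[v-22:v+22,u-20:u+20];P=W[s].reshape(-1,3);T=P[(P[:,2]>.036)&(P[:,2]<.065)]
    rc=cv2.minAreaRect((T[:,:2]*1000).astype(np.float32));print(u,v,len(T),np.median(T[:,2]),rc)
m=(W[...,2]>.1)&(p["depth"]>0)
# height map in 5cm cells
P=W[m]
for x in np.arange(0,.9,.05):
    print("%.2f"%x,[ (lambda q: round(float(q[:,2].max()),2) if len(q) else 0)(P[(abs(P[:,0]-x-.025)<.025)&(abs(P[:,1]-y-.025)<.025)]) for y in np.arange(-.1,.75,.05)])
for u,v in[(180,183),(152,178),(120,195),(60,210),(10,230)]:print(u,v,W[v,u])
p=bot.read_camera("side");W=grid(p);
for v,u in[(135,249),(200,247),(300,257),(380,250),(340,285),(370,283)]:print("side",u,v,W[v,u])
```

```text
228 209 334 0.04486159637718812 ((429.8339538574219, -21.83588409423828), (81.1390609741211, 55.759071350097656), 16.021034240722656)
273 201 328 0.0445847363971239 ((460.57867431640625, -184.4474334716797), (55.79872512817383, 82.64754486083984), 84.93376159667969)
315 198 358 0.044747640676180644 ((477.0695495605469, -342.0417175292969), (81.15923309326172, 60.89926528930664), 9.815183639526367)
0.00 [0.34, 0.43, 0.5, 0.6, 0.7, 0.79, 0.82, 0.82, 0, 0, 0, 0, 0, 0, 0, 0.17, 0.17]
0.05 [0.34, 0.36, 0.5, 0.6, 0.7, 0.81, 0.82, 0.82, 0.79, 0.76, 0.73, 0, 0.13, 0.13, 0, 0, 0]
0.10 [0, 0, 0, 0, 0.53, 0.81, 0.83, 0.82, 0.79, 0.76, 0.74, 0, 0.17, 0.32, 0.18, 0.12, 0.1]
0.15 [0, 0, 0, 0, 0, 0, 0, 0, 0.73, 0.74, 0.72, 0.68, 0.14, 0.35, 0.35, 0.12, 0.18]
0.20 [0, 0, 0, 0, 0, 0, 0, 0, 0, 0, 0, 0, 0.1, 0.12, 0.13, 0.12, 0]
0.25 [0, 0, 0, 0, 0, 0, 0, 0, 0, 0, 0, 0.11, 0.15, 0.25, 0.34, 0.12, 0]
0.30 [0, 0, 0, 0, 0, 0, 0, 0, 0.13, 0.19, 0.27, 0.36, 0.44, 0.43, 0.42, 0, 0]
0.35 [0, 0, 0, 0, 0.12, 0.16, 0.24, 0.33, 0.43, 0.43, 0.43, 0.44, 0.44, 0.43, 0.42, 0, 0]
0.40 [0, 0, 0, 0, 0.39, 0.43, 0.44, 0.
[... 377 characters left out ...]
, 0, 0, 0, 0, 0]
0.75 [0, 0, 0, 0, 0, 0, 0, 0, 0, 0, 0, 0, 0, 0, 0, 0, 0]
0.80 [0, 0, 0, 0, 0, 0, 0, 0, 0, 0, 0, 0, 0, 0, 0, 0, 0]
0.85 [0, 0, 0, 0, 0, 0, 0, 0, 0, 0, 0, 0, 0, 0, 0, 0, 0]
180 183 [5.27090074e-01 1.59575351e-01 3.00364088e-04]
152 178 [0.4690679  0.17773857 0.41493125]
120 195 [0.41576914 0.26313539 0.42998778]
60 210 [0.37104304 0.43299925 0.42281645]
10 230 [0.31675156 0.60368819 0.35437729]
side 249 135 [0.45601888 0.1758639  0.42702684]
side 247 200 [0.41751192 0.3354199  0.42288791]
side 257 300 [0.36665785 0.48909191 0.4294329 ]
side 250 380 [0.35429364 0.56591645 0.42415731]
side 285 340 [0.34193871 0.34896818 0.10189006]
side 283 370 [0.33448244 0.41804897 0.12846583]
```

View pics/crop.png

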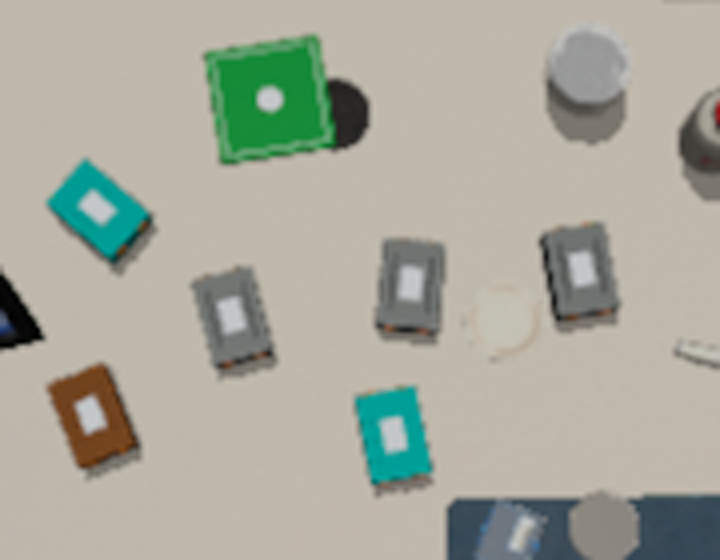

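The crop confirms the grey cases at crop pixels A (232,318), B (410,287) and C (580,273). They match the description, while the turquoise and brown ones don't. The monitor top is at z≈0.44, so I go over it.

Emit:
send_rows(deltas="0 0 -0.05 0;0 0 -0.1 0;0 0 -0.15 0;0 0 -0.2 0;0 0 -0.25 0", claw=1)

```text
t: 1.3
eef_pos: [0.1623, 0.6547, 0.4917]
tool_rot: [0.0, 0.121, 0.993, 0.0]
contact_force: [-0.1, 0.7, 0.9]
gripper_width: 0.999
grasp_force: 0.0
```

Emit:
send_rows(deltas="0 0 -0.05 0;-0.02 -0.02 -0.08 0;-0.05 -0.04 -0.08 0")

```text
t: 1.6
eef_pos: [0.1998, 0.6054, 0.5742]
tool_rot: [-0.0, 0.119, 0.993, 0.004]
contact_force: [2.1, 0.3, -0.7]
gripper_width: 1.001
grasp_force: 0.0
```

Run:
```python
from h import *
o=bot.get_obs();print(o["t"],o["q"].round(3),o["eef_pos"].round(4),o["tool_rot"].round(4))
```

```text
1.6 [-1.394e+00  3.140e-01  6.800e-02  1.065e+00 -2.200e-02  1.755e+00
 -1.000e-03] [0.1998 0.6054 0.5742] [-0.      0.1191  0.9929  0.0042]
```

Emit:
send_rows(deltas="-0.036 -0.03 0.01 0;-0.072 -0.06 0.02 0;-0.108 -0.09 0.02 0;-0.144 -0.12 0.02 0;-0.18 -0.15 0.02 0")

```text
t: 2.1
eef_pos: [0.3407, 0.4135, 0.5495]
tool_rot: [0.0, 0.121, 0.993, 0.0]
contact_force: [1.7, -0.4, 0.7]
gripper_width: 0.999
grasp_force: 0.0
```

Emit:
send_rows(deltas="-0.036 -0.03 0 0;-0.072 -0.06 0 0;-0.107 -0.093 0 0;-0.13 -0.137 0 0;-0.145 -0.184 0 0")

```text
t: 2.6
eef_pos: [0.4372, 0.1998, 0.5489]
tool_rot: [-0.0, 0.122, 0.993, -0.0]
contact_force: [0.6, -0.6, 0.8]
gripper_width: 1.005
grasp_force: 0.0
```

Run:
```python
from h import *
o=bot.get_obs();print(o["t"],o["q"].round(3),o["eef_pos"].round(4),o["tool_rot"].round(4),o["contact_force"].round(1))
```

```text
2.6 [-0.905 -0.009  0.347  1.496  0.004  1.654  0.768] [0.4372 0.1998 0.5489] [-0.000e+00  1.218e-01  9.926e-01 -4.000e-04] [ 0.6 -0.6  0.8]
```

Emit:
send_rows(deltas="-0.012 -0.045 0 0;-0.024 -0.09 0 0;-0.036 -0.135 0 0;-0.048 -0.18 0.01 0;-0.056 -0.215 0.045 0")

```text
t: 3.1
eef_pos: [0.44, -0.0234, 0.5068]
tool_rot: [0.003, 0.123, 0.992, 0.002]
contact_force: [1.1, 0.9, 0.0]
gripper_width: 1.002
grasp_force: 0.0
```

Emit:
send_rows(deltas="0 0 0.05 -7.5;0 0 0.1 -15;0 0 0.15 -22.5;0 0 0.2 -30;0 0 0.25 -30")

```text
t: 3.6
eef_pos: [0.4388, -0.02, 0.2531]
tool_rot: [0.001, -0.142, 0.99, 0.0]
contact_force: [0.8, 0.9, 0.4]
gripper_width: 1.001
grasp_force: 0.0
```

Emit:
send_rows(deltas="0 0 0.05 0;0 0 0.05 0")

```text
t: 3.8
eef_pos: [0.4346, -0.0204, 0.1997]
tool_rot: [-0.006, -0.14, 0.99, -0.001]
contact_force: [-0.3, 0.0, 0.1]
gripper_width: 1.001
grasp_force: 0.0
```

```bash
cat >> h.py <<'E'
def state():
    o=bot.get_obs();w,x,y,z=o["tool_rot"]
    from scipy.spatial.transform import Rotation as R
    r=R.from_quat([x,y,z,w]);m=r.as_matrix()
    print("t",round(o["t"],2),"q",o["q"].round(2),"pos",o["eef_pos"].round(4),"xang",np.degrees(np.arctan2(m[1,0],m[0,0])).round(2),"F",o["contact_force"].round(2),"Mtool",(m.T@o["torque"]).round(3),"w",round(o["gripper_width"],3),"gf",round(o["grasp_force"],1))
    return o,m
def cases(cam,zlo=.04,zhi=.06):
    p=bot.read_camera(cam);W=grid(p);
    g=p["img"].astype(int);sat=g.max(2)-g.min(2)
    k=((W[...,2]>zlo)&(W[...,2]<zhi)&(p["depth"]>0)).astype(np.uint8)
    n,l=cv2.connectedComponents(k)
    for i in range(1,n):
        T=W[l==i]
        if len(T)<150:continue
        c,s,a=cv2.minAreaRect((T[:,:2]*1000).astype(np.float32))
        if s[0]<s[1]:a-=90
        print(cam,np.round(c,1),np.round(s,1),"ang",round(a,1),"sat",np.median(sat[l==i]),"z",np.median(T[:,2]).round(4),len(T))
    return p
E
python3 - <<'E'
from h import *
state();p=cases("wrist");save("pics/w1.png",p);cases("top")
E
```

```text
t 3.8 q [-0.72  0.14  0.69  2.17 -0.11  0.87  1.89] pos [ 0.4346 -0.0204  0.1997] xang -163.94 F [-0.25  0.02  0.13] Mtool [-0.03   0.007 -0.005] w 1.001 gf 0.0
wrist [ 337.4 -168.5] [54.4 57.5] ang -77.7 sat 85.0 z 0.0439 4116
wrist [337.4 102.7] [80.3 57.4] ang 23.2 sat 55.0 z 0.044 4885
wrist [ 461.5 -185.5] [57.1 79.8] ang -4.8 sat 2.0 z 0.0438 4339
wrist [430.  -23.4] [79.5 56. ] ang 15.9 sat 2.0 z 0.0438 4013
wrist [527.  103.2] [81.2 55.5] ang 50.4 sat 84.0 z 0.0437 1887
top [ 549.1 -900.7] [1032.8   21.5] ang 0.8 sat 8.0 z 0.0502 719
top [527.3 104.5] [75.9 55.4] ang 49.4 sat 154.5 z 0.0455 200
top [ 477.2 -341.6] [81.3 60.4] ang 10.6 sat 3.0 z 0.045 307
top [ 460.3 -184.3] [55.7 83.5] ang -4.7 sat 3.0 z 0.045 291
top [ 325.  -169.8] [81. 56.] ang 12.6 sat 166.0 z 0.0452 304
top [ 99.  479.1] [  7.2 299.6] ang -0.0 sat 1.0 z 0.0496 177
top [ -66.5 -899.9] [188.1   8.8] ang 0.3 sat 8.0 z 0.0495 152
```

View pics/w1.png

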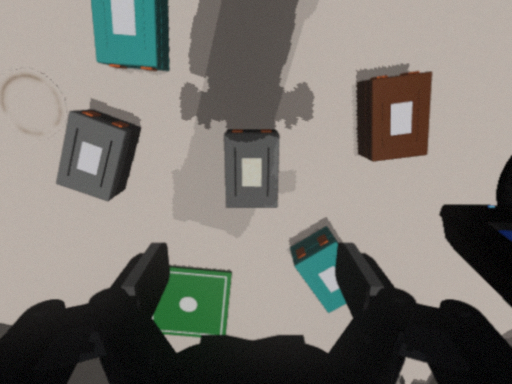

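The wrist view shows grey case A at (252,172), squared with the jaws. The brown and turquoise ones are clear of it. I descend in stages.

Emit:
send_rows(deltas="0.003 -0.002 0.04 0;0.003 -0.002 0.08 0;0.003 -0.002 0.11 0;0.003 -0.002 0.13 0;0.003 -0.002 0.13 0")

```text
t: 4.4
eef_pos: [0.4382, -0.0221, 0.0752]
tool_rot: [0.001, -0.14, 0.99, 0.001]
contact_force: [0.9, -0.6, -0.1]
gripper_width: 0.996
grasp_force: 0.0
```

Run:
```python
from h import *
state()
```

```text
t 4.4 q [-0.55  0.4   0.55  2.27 -0.39  0.57  2.16] pos [ 0.4382 -0.0221  0.0752] xang -163.87 F [ 0.88 -0.59 -0.1 ] Mtool [-0.017  0.033 -0.002] w 0.996 gf 0.0
```

Emit:
send_rows(deltas="0.008 0.001 0.02 0;0.008 0.001 0.04 0;0.008 0.001 0.055 0;0.008 0.001 0.057 0")

```text
t: 4.8
eef_pos: [0.4311, -0.0233, 0.0189]
tool_rot: [0.002, -0.14, 0.99, 0.001]
contact_force: [-0.2, -0.2, -0.1]
gripper_width: 0.999
grasp_force: 0.0
```

Emit:
send_rows(deltas="0 0 0 0;0 0 0 0;0 0 0 0;0 0 0 0;0 0 0 0", claw=0, force=80)

```text
t: 5.3
eef_pos: [0.4302, -0.0234, 0.0193]
tool_rot: [0.002, -0.14, 0.99, 0.001]
contact_force: [-2.7, 1.0, 16.6]
gripper_width: 0.643
grasp_force: 82.2
```

Run:
```python
from h import *
state()
```

```text
t 5.3 q [-0.44  0.5   0.43  2.3  -0.51  0.42  2.26] pos [ 0.4302 -0.0234  0.0193] xang -163.89 F [-2.69  1.05 16.57] Mtool [-0.438  0.468 -0.023] w 0.643 gf 82.2
```

Emit:
send_rows(deltas="0 0 -0.02 0;0 0 -0.05 0;0 0 -0.09 0;-0.03 0 -0.13 0;-0.07 0 -0.17 0")

```text
t: 5.8
eef_pos: [0.4902, -0.0063, 0.185]
tool_rot: [-0.001, -0.139, 0.99, 0.001]
contact_force: [1.5, -0.1, -7.1]
gripper_width: 0.645
grasp_force: 88.9
```

Emit:
send_rows(deltas="-0.04 0 -0.01 0;-0.06 0 -0.01 0;-0.06 0 -0.01 0;-0.06 0 -0.01 0;-0.06 0 -0.01 0")

```text
t: 6.3
eef_pos: [0.5475, 0.0101, 0.1924]
tool_rot: [-0.001, -0.139, 0.99, 0.0]
contact_force: [-0.7, 0.3, -5.9]
gripper_width: 0.639
grasp_force: 89.9
```

Run:
```python
from h import *
state()
```

```text
t 6.3 q [-0.67  0.38  0.68  1.94 -0.29  0.92  2.01] pos [0.5475 0.0101 0.1924] xang -163.96 F [-0.75  0.3  -5.89] Mtool [ 0.021 -0.017  0.09 ] w 0.639 gf 89.9
```

Emit:
send_rows(deltas="-0.05 0 0 0;-0.1 0 0 0;-0.1 0 0 0;-0.1 0 0 0;-0.1 0 0 0")

```text
t: 6.8
eef_pos: [0.6437, 0.0374, 0.1923]
tool_rot: [-0.001, -0.139, 0.99, -0.0]
contact_force: [0.1, -0.4, -5.5]
gripper_width: 0.644
grasp_force: 91.0
```

Emit:
send_rows(deltas="0 0 0 0;0 0 0 0")

```text
t: 7.0
eef_pos: [0.6444, 0.038, 0.193]
tool_rot: [-0.0, -0.139, 0.99, 0.0]
contact_force: [0.1, 0.6, -5.3]
gripper_width: 0.64
grasp_force: 91.0
```

Run:
```python
from h import *
state()
```

```text
t 7.0 q [-0.6   0.54  0.64  1.71 -0.37  1.02  2.01] pos [0.6444 0.038  0.193 ] xang -163.96 F [ 0.13  0.62 -5.27] Mtool [ 0.022  0.066 -0.083] w 0.64 gf 91.0
```

Emit:
send_rows(deltas="0.05 0 0 0;0.1 0 0 0;0.1 0 0 0;0.1 0 0 0;0.1 0 0 0")

```text
t: 7.5
eef_pos: [0.5503, 0.0112, 0.1937]
tool_rot: [0.001, -0.14, 0.99, 0.0]
contact_force: [0.3, -0.1, -4.8]
gripper_width: 0.645
grasp_force: 90.9
```

Emit:
send_rows(deltas="0 0 0 0;0 0 0 0")

```text
t: 7.7
eef_pos: [0.5502, 0.011, 0.193]
tool_rot: [0.001, -0.14, 0.99, -0.0]
contact_force: [-0.3, 0.4, -5.5]
gripper_width: 0.641
grasp_force: 90.9
```

Run:
```python
from h import *
state()
```

```text
t 7.7 q [-0.67  0.38  0.68  1.94 -0.3   0.92  2.01] pos [0.5502 0.011  0.193 ] xang -163.88 F [-0.33  0.37 -5.46] Mtool [ 0.041 -0.04  -0.027] w 0.641 gf 90.9
```

Emit:
send_rows(deltas="0 -0.05 0 0;0 -0.1 0 0;0 -0.1 0 0;0 -0.1 0 0;0 -0.1 0 0")

```text
t: 8.2
eef_pos: [0.5771, -0.0846, 0.1924]
tool_rot: [-0.0, -0.14, 0.99, 0.0]
contact_force: [-0.5, 1.0, -5.2]
gripper_width: 0.642
grasp_force: 92.2
```

Emit:
send_rows(deltas="0 0 0 0;0 0 0 0")

```text
t: 8.4
eef_pos: [0.5769, -0.084, 0.1926]
tool_rot: [-0.0, -0.141, 0.99, 0.0]
contact_force: [0.6, -0.4, -6.5]
gripper_width: 0.638
grasp_force: 92.2
```

Run:
```python
from h import *
state()
```

```text
t 8.4 q [-0.48  0.44  0.68  1.86 -0.34  0.95  2.21] pos [ 0.5769 -0.084   0.1926] xang -163.79 F [ 0.58 -0.36 -6.54] Mtool [-0.082 -0.03  -0.035] w 0.638 gf 92.2
```

Emit:
send_rows(deltas="0 0.05 0 0;0 0.1 0 0;0 0.1 0 0;0 0.1 0 0;0 0.1 0 0")

```text
t: 8.9
eef_pos: [0.5493, 0.0104, 0.193]
tool_rot: [0.0, -0.14, 0.99, -0.0]
contact_force: [0.2, 0.1, -5.2]
gripper_width: 0.64
grasp_force: 92.3
```

Emit:
send_rows(deltas="0 0 0 0;0 0 0 0")

```text
t: 9.1
eef_pos: [0.5494, 0.0094, 0.1929]
tool_rot: [0.0, -0.139, 0.99, -0.0]
contact_force: [-0.0, 0.1, -5.8]
gripper_width: 0.643
grasp_force: 92.3
```

Run:
```python
from h import *
state()
```

```text
t 9.1 q [-0.67  0.38  0.69  1.94 -0.3   0.92  2.01] pos [0.5494 0.0094 0.1929] xang -164.03 F [-0.05  0.15 -5.76] Mtool [-0.013 -0.007 -0.05 ] w 0.643 gf 92.3
```

Single torque readings are noisy, so I repeat the shake with averaged readings (camera calls tick the clock).

```bash
cat >> h.py <<'E'
def avg(n=8):
    from scipy.spatial.transform import Rotation as R
    L=[]
    for i in range(n):
        bot.read_camera("wrist");o=bot.get_obs();w,x,y,z=o["tool_rot"];L.append(R.from_quat([x,y,z,w]).as_matrix().T@o["torque"])
    L=np.array(L);print("t",o["t"],"Mtool",L.mean(0).round(4),"sem",(L.std(0)/n**.5).round(4))
E
python3 -c "
from h import *
avg()"
```

```text
t 9.5 Mtool [ 0.0428 -0.0195  0.0046] sem [0.0135 0.0139 0.0091]
```

Emit:
send_rows(deltas="-0.05 0 0 0;-0.1 0 0 0;-0.1 0 0 0;-0.1 0 0 0")

```text
t: 9.9
eef_pos: [0.646, 0.039, 0.1918]
tool_rot: [-0.0, -0.141, 0.99, -0.001]
contact_force: [-0.5, -0.1, -5.1]
gripper_width: 0.643
grasp_force: 92.6
```

```bash
python3 -c "
from h import *
avg()"
```

```text
t 10.3 Mtool [0.0636 0.0749 0.0079] sem [0.0098 0.0115 0.0079]
```

Emit:
send_rows(deltas="0.05 0 0 0;0.1 0 0 0;0.1 0 0 0;0.1 0 0 0")

```text
t: 10.7
eef_pos: [0.5475, 0.0102, 0.1929]
tool_rot: [-0.0, -0.139, 0.99, 0.001]
contact_force: [0.7, 0.9, -6.2]
gripper_width: 0.641
grasp_force: 92.4
```

```bash
python3 -c "
from h import *
avg()"
```

```text
t 11.1 Mtool [ 0.0524 -0.0566  0.0064] sem [0.0101 0.0195 0.0114]
```

My flips by about 0.11 N m, which points to a loose plug. As a control, I go to the same far spot slowly: the moment should then not flip.

Emit:
send_rows(deltas="-0.005 0 0 0;-0.013 0 0 0;-0.023 0 0 0;-0.033 0 0 0;-0.043 0 0 0")

```text
t: 11.6
eef_pos: [0.5916, 0.0231, 0.1926]
tool_rot: [0.0, -0.14, 0.99, -0.0]
contact_force: [0.0, -0.3, -5.2]
gripper_width: 0.642
grasp_force: 92.4
```

Emit:
send_rows(deltas="-0.01 0 0 0;-0.02 0 0 0;-0.03 0 0 0;-0.04 0 0 0;-0.05 0 0 0")

```text
t: 12.1
eef_pos: [0.6393, 0.0367, 0.1927]
tool_rot: [-0.0, -0.14, 0.99, -0.0]
contact_force: [-0.3, 1.3, -5.6]
gripper_width: 0.639
grasp_force: 92.4
```

Emit:
send_rows(deltas="-0.005 0 0 0;-0.007 0 0 0;-0.007 0 0 0")

```text
t: 12.4
eef_pos: [0.6453, 0.0383, 0.1926]
tool_rot: [-0.0, -0.14, 0.99, -0.0]
contact_force: [0.2, -0.5, -4.7]
gripper_width: 0.645
grasp_force: 92.4
```

```bash
python3 -c "
from h import *
avg(12)"
```

```text
t 13.0 Mtool [ 0.0548 -0.0418  0.008 ] sem [0.009  0.0067 0.0062]
```

Case A is the rattler: at the same spot My was −0.042 after a slow approach and +0.075 after a brisk one. I set it down near where it came from, then stack B on C.

Emit:
send_rows(deltas="0.035 0 0.02 0;0.075 0 0.05 0;0.115 0 0.08 0;0.15 0 0.11 0;0.175 0 0.13 0")

```text
t: 13.5
eef_pos: [0.4737, -0.0108, 0.0614]
tool_rot: [-0.001, -0.14, 0.99, 0.0]
contact_force: [-0.4, 0.5, -5.3]
gripper_width: 0.637
grasp_force: 92.2
```

Emit:
send_rows(deltas="0 0 0.015 0;0 0 0.03 0;0 0 0.038 0;0 0 0.041 0;0 0 0.041 0")

```text
t: 14.0
eef_pos: [0.4775, -0.0101, 0.0218]
tool_rot: [0.0, -0.14, 0.99, -0.0]
contact_force: [-0.1, 0.4, -6.2]
gripper_width: 0.643
grasp_force: 92.2
```

Emit:
send_rows(deltas="0 0 0 0;0 0 0 0;0 0 0 0;0 0 0 0", claw=1)

```text
t: 14.4
eef_pos: [0.4776, -0.01, 0.0222]
tool_rot: [0.001, -0.14, 0.99, 0.0]
contact_force: [0.0, -0.1, 0.6]
gripper_width: 1.0
grasp_force: 0.0
```

Emit:
send_rows(deltas="0 0 -0.03 0;0 0 -0.08 0;0 0 -0.13 0;0 0 -0.15 0;0 0 -0.15 0")

```text
t: 14.9
eef_pos: [0.4792, -0.0099, 0.1748]
tool_rot: [0.003, -0.14, 0.99, 0.001]
contact_force: [-0.1, 0.5, -1.1]
gripper_width: 1.002
grasp_force: 0.0
```

```bash
python3 -c "
from h import *
state();cases('wrist')"
```

```text
t 14.9 q [-0.73  0.28  0.74  2.12 -0.26  0.82  2.02] pos [ 0.4792 -0.0099  0.1748] xang -163.9 F [-0.07  0.48 -1.05] Mtool [ 0.021 -0.021  0.012] w 1.002 gf 0.0
wrist [338.  102.1] [80.5 57.4] ang 22.8 sat 57.0 z 0.0441 7168
wrist [ 461.8 -184.9] [57.1 80.4] ang -4.4 sat 2.0 z 0.0438 6162
wrist [477.7 -10.8] [80.2 56.1] ang 16.0 sat 2.0 z 0.0438 4698
wrist [527.  102.7] [80.8 56. ] ang 50.2 sat 86.0 z 0.0437 2328
```

Emit:
send_rows(deltas="0.016 -0.04 0 5;0.032 -0.08 0 10;0.048 -0.12 0.02 15;0.064 -0.1634 0.04 20.7;0.064 -0.1634 0.05 20.7")

```text
t: 15.45
eef_pos: [0.4577, -0.1911, 0.1196]
tool_rot: [-0.002, 0.046, 0.999, -0.002]
contact_force: [-0.3, 1.0, 0.5]
gripper_width: 0.999
grasp_force: 0.0
```

Emit:
send_rows(deltas="0 0 0.02 0;0 0 0.04 0;0 0 0.04 0")

```text
t: 15.75
eef_pos: [0.4582, -0.1836, 0.0786]
tool_rot: [-0.003, 0.04, 0.999, 0.001]
contact_force: [-0.2, -0.1, -0.2]
gripper_width: 1.002
grasp_force: 0.0
```

```bash
python3 -c "
from h import *
state();cases('wrist')"
```

```text
t 15.75 q [-0.3   0.51  0.7   2.14 -0.53  0.67  2.26] pos [ 0.4582 -0.1836  0.0786] xang 175.41 F [-0.23 -0.13 -0.16] Mtool [-0.001  0.056  0.015] w 1.002 gf 0.0
wrist [ 344.8 -166.9] [39.3 56.8] ang -78.4 sat 57.0 z 0.0439 7034
wrist [ 461.7 -185.9] [56.8 80.6] ang -4.4 sat 2.0 z 0.0438 9782
wrist [481.6 -25.5] [81.  27.2] ang 15.5 sat 2.0 z 0.0438 4055
wrist [ 477.1 -341.5] [79.8 57.6] ang 9.9 sat 2.0 z 0.0437 6163
```

Emit:
send_rows(deltas="-0.0035 -0.0015 0.02 0;-0.0035 -0.0015 0.04 0;-0.0035 -0.0015 0.053 0;-0.0035 -0.0015 0.0546 0;-0.0035 -0.0015 0.0546 0")

```text
t: 16.3
eef_pos: [0.4643, -0.1866, 0.0274]
tool_rot: [-0.0, 0.04, 0.999, 0.0]
contact_force: [0.4, -0.0, 0.1]
gripper_width: 0.998
grasp_force: 0.0
```

Emit:
send_rows(deltas="0 0 0 0;0 0 0 0;0 0 0 0;0 0 0 0;0 0 0 0", claw=0, force=80)

```text
t: 16.8
eef_pos: [0.4648, -0.1864, 0.0283]
tool_rot: [0.001, 0.04, 0.999, 0.001]
contact_force: [-2.5, 1.9, 11.0]
gripper_width: 0.641
grasp_force: 83.8
```

```bash
python3 -c "
from h import *
state()"
```

```text
t 16.8 q [-0.21  0.6   0.6   2.15 -0.63  0.57  2.34] pos [ 0.4648 -0.1864  0.0283] xang 175.38 F [-2.53  1.89 11.03] Mtool [-0.365  0.484  0.075] w 0.641 gf 83.8
```

Emit:
send_rows(deltas="0 0 -0.02 0;0 0 -0.05 0;0 0 -0.09 0;0 0 -0.12 0;0 0 -0.12 0")

```text
t: 17.3
eef_pos: [0.4661, -0.1873, 0.1503]
tool_rot: [0.003, 0.04, 0.999, -0.0]
contact_force: [0.9, -0.2, -5.8]
gripper_width: 0.639
grasp_force: 88.1
```

```bash
python3 -c "
from h import *
state();p=cases('wrist')"
```

```text
t 17.3 q [-0.4   0.4   0.82  2.09 -0.41  0.81  2.17] pos [ 0.4661 -0.1873  0.1503] xang 175.38 F [ 0.9  -0.21 -5.77] Mtool [ 0.065 -0.091  0.012] w 0.639 gf 88.1
wrist [ 340.  -168.1] [49.  56.8] ang -78.6 sat 70.0 z 0.044 4763
wrist [477.6 -10.6] [80.4 57. ] ang 16.0 sat 2.0 z 0.0439 5857
wrist [ 477.4 -341.5] [79.8 57.3] ang 10.1 sat 2.0 z 0.0437 5255
wrist [ 598.8 -441.9] [45.6 12.1] ang 15.0 sat 7.0 z 0.0494 749
wrist [ 650.7 -327.9] [35.9 25.4] ang 61.4 sat 8.0 z 0.0506 540
```

Emit:
send_rows(deltas="-0.007 -0.035 0 -4;-0.014 -0.075 0 -8;-0.021 -0.115 0 -12;-0.0273 -0.1525 0 -14.6;-0.0273 -0.1525 0 -14.6")

```text
t: 17.85
eef_pos: [0.4767, -0.3469, 0.1458]
tool_rot: [-0.001, -0.084, 0.996, -0.002]
contact_force: [-0.8, -0.5, -5.2]
gripper_width: 0.636
grasp_force: 89.5
```

Emit:
send_rows(deltas="0 0 0.02 0;0 0 0.04 0;0 0 0.05 0;0 0 0.05 0;0 0 0.05 0")

```text
t: 18.35
eef_pos: [0.4789, -0.3407, 0.0968]
tool_rot: [-0.0, -0.087, 0.996, 0.0]
contact_force: [1.0, -0.6, -5.0]
gripper_width: 0.636
grasp_force: 89.2
```

```bash
python3 -c "
from h import *
state();p=cases('wrist');p=cases('wrist',.015,.09);save('pics/w2.png',p)
state()"
```

```text
t 18.35 q [ 0.03  0.59  0.65  1.92 -0.49  0.79  2.7 ] pos [ 0.4789 -0.3407  0.0968] xang -170.02 F [ 1.   -0.59 -5.03] Mtool [ 0.053 -0.035 -0.004] w 0.636 gf 89.2
wrist [ 440.2 -348.7] [ 4.4 55.2] ang -80.1 sat 2.0 z 0.0437 589
wrist [ 578.1 -478.4] [ 5.5 32.9] ang -69.7 sat 10.0 z 0.0504 585
wrist [ 344.5 -195.7] [57.1  9.7] ang 20.5 sat 30.0 z 0.0203 1061
wrist [ 395.7 -496.6] [61.4  8.9] ang 75.9 sat 11.0 z 0.0156 664
wrist [ 405.8 -456. ] [22.3  8.5] ang 71.1 sat 12.0 z 0.0156 221
wrist [ 503.4 -529.1] [12.9 64.2] ang -4.2 sat 29.0 z 0.0222 993
wrist [ 439.1 -349. ] [ 7.9 56.1] ang -79.9 sat 3.0 z 0.0439 1930
wrist [ 579.5 -476.6] [ 9.8 41.3] ang -71.4 sat 9.0 z 0.0556 2226
t 18.45 q [ 0.03  0.59  0.65  1.92 -0.49  0.79  2.7 ] pos [ 0.4796 -0.3411  0.0978] xang -170.01 F [-0.1   0.06 -5.33] Mtool [0.012 0.019 0.017] w 0.634 gf 89.2
```

View pics/w2.png

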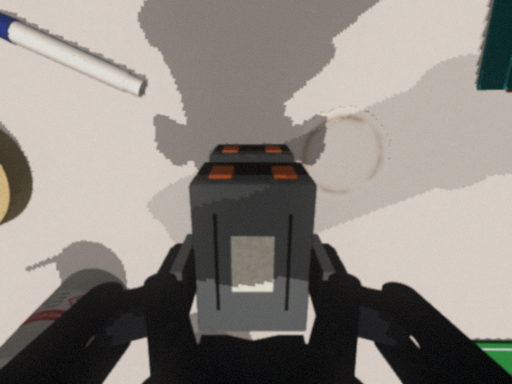

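The wrist view shows held B (centre column ~253) squarely above C (its near edge, with latches, at (252,152)), parallel. I check B's top rectangle while lowering.

Emit:
send_rows(deltas="0 0 0.01 0;0 0 0.018 0;0 0 0.021 0;0 0 0.021 0;0 0 0.021 0")

```text
t: 18.95
eef_pos: [0.4792, -0.3409, 0.0761]
tool_rot: [-0.0, -0.087, 0.996, -0.0]
contact_force: [0.3, -0.3, -6.1]
gripper_width: 0.636
grasp_force: 89.4
```

```bash
python3 -c "
from h import *
state();p=cases('wrist',.08,.1)
state()"
```

```text
t 18.95 q [ 0.05  0.62  0.62  1.93 -0.52  0.76  2.72] pos [ 0.4792 -0.3409  0.0761] xang -170.02 F [ 0.27 -0.32 -6.14] Mtool [ 0.004 -0.043  0.025] w 0.636 gf 89.4
wrist [ 475.6 -342. ] [83.2 82.5] ang 10.2 sat 2.0 z 0.0915 19810
t 19.0 q [ 0.05  0.62  0.62  1.93 -0.52  0.76  2.72] pos [ 0.4793 -0.341   0.0763] xang -170.02 F [-0.04 -0.28 -4.72] Mtool [ 0.035 -0.024 -0.031] w 0.635 gf 89.4
```

Emit:
send_rows(deltas="0 0 0.001 0;0 0 0.002 0;0 0 0.0025 0;0 0 0.0025 0")

```text
t: 19.4
eef_pos: [0.4792, -0.3408, 0.0736]
tool_rot: [-0.0, -0.087, 0.996, 0.0]
contact_force: [0.1, -0.1, -5.7]
gripper_width: 0.636
grasp_force: 89.4
```

```bash
python3 -c "
from h import *
for i in range(3):
  bot.read_camera('wrist');state()"
```

```text
t 19.45 q [ 0.06  0.62  0.62  1.93 -0.52  0.75  2.72] pos [ 0.4792 -0.3408  0.0736] xang -170.01 F [ 0.07  0.02 -5.87] Mtool [ 0.008 -0.031  0.03 ] w 0.636 gf 89.4
t 19.5 q [ 0.06  0.62  0.62  1.93 -0.52  0.75  2.72] pos [ 0.4792 -0.3408  0.0736] xang -170.01 F [-0.48 -0.22 -6.86] Mtool [ 0.002 -0.012 -0.017] w 0.636 gf 89.4
t 19.55 q [ 0.06  0.62  0.62  1.93 -0.52  0.75  2.72] pos [ 0.4792 -0.3408  0.0737] xang -170.01 F [-0.05 -0.73 -5.55] Mtool [-0.02  -0.006  0.013] w 0.642 gf 89.4
```

Emit:
send_rows(deltas="0 0 0.0005 0;0 0 0.001 0;0 0 0.0015 0;0 0 0.0015 0")

```text
t: 19.95
eef_pos: [0.4792, -0.3408, 0.0724]
tool_rot: [0.0, -0.087, 0.996, 0.0]
contact_force: [-1.6, 0.6, -1.1]
gripper_width: 0.639
grasp_force: 89.9
```

Emit:
send_rows(deltas="0 0 0 0;0 0 0 0;0 0 0 0;0 0 0 0", claw=1)

```text
t: 20.35
eef_pos: [0.4794, -0.341, 0.0724]
tool_rot: [0.0, -0.087, 0.996, -0.0]
contact_force: [-0.2, -0.9, 0.6]
gripper_width: 1.001
grasp_force: 0.0
```

Emit:
send_rows(deltas="0 0 -0.02 0;0 0 -0.05 0;0 0 -0.09 0;0 0 -0.12 0;0 0 -0.12 0")

```text
t: 20.85
eef_pos: [0.4812, -0.3428, 0.1964]
tool_rot: [0.003, -0.087, 0.996, -0.002]
contact_force: [0.1, -0.6, 0.6]
gripper_width: 0.996
grasp_force: 0.0
```

```bash
python3 -c "
from h import *
state();p=cases('wrist',.08,.1);cases('wrist',.02,.095);cases('top',.082,.1);save('pics/w3.png',p)"
```

```text
t 20.85 q [-0.05  0.47  0.75  1.85 -0.38  0.97  2.61] pos [ 0.4812 -0.3428  0.1964] xang -170.04 F [ 0.07 -0.56  0.57] Mtool [0.037 0.003 0.074] w 0.996 gf 0.0
wrist [ 475.2 -342.1] [81.9 56.1] ang 9.7 sat 2.0 z 0.0878 5531
wrist [ 578.5 -472.1] [10.6 43.5] ang -77.4 sat 7.0 z 0.0913 515
wrist [ 644.4 -351.5] [42.9 76.3] ang -72.6 sat 3.0 z 0.0819 1461
wrist [ 326.7 -171.5] [78.8 58.1] ang 12.3 sat 73.0 z 0.0439 6988
wrist [ 500.7 -565.5] [86.9 96.1] ang -3.1 sat 59.0 z 0.0242 2410
wrist [ 475.  -342.2] [82.3 56.1] ang 9.7 sat 2.0 z 0.0878 6071
wrist [ 580.7 -469.4] [16. 50.] ang -87.9 sat 7.0 z 0.061 1558
wrist [ 646.4 -350.5] [48.2 76.4] ang -73.6 sat 5.0 z 0.0809 2443
top [ 897.7 -858.2] [340.3  95.2] ang 0.1 sat 8.0 z 0.0914 243
top [1026.7  627.4] [399.1  20.1] ang 89.3 sat 1.0 z 0.089 317
top [ 596.6 -901. ] [  9.8 252.6] ang -0.3 sat 8.0 z 0.0912 164
top [ 660.3 -347.4] [74.3 69.7] ang 51.4 sat 1.0 z 0.0845 194
top [ 56.  600.3] [255.8 467.3] ang -0.3 sat 2.0 z 0.0865 3105
top [222.5 717.6] [113.9 100.3] ang 1.1 sat 2.0 z 0.0854 619
top [  57.9 -900.2] [ 11.2 417.9] ang -0.0 sat 8.0 z 0.0907 310
```

View pics/w3.png

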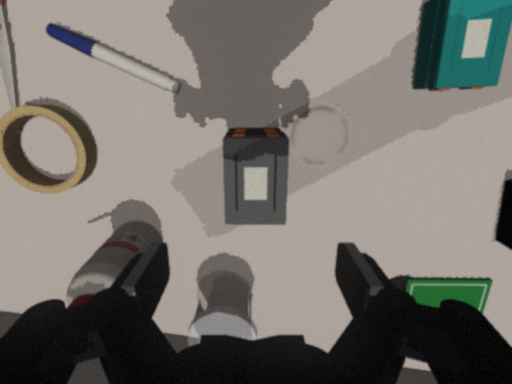

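The stack at (255,176) is square: the offset is about 2 mm and the angle within 0.5°. Next I fetch rattling case A.

Emit:
send_rows(deltas="-0.007 0.04 0 -1;-0.014 0.08 0 -2;-0.021 0.125 0 -3;-0.029 0.17 0 -4;-0.036 0.215 0 -6")

```text
t: 21.5
eef_pos: [0.4762, -0.1208, 0.1908]
tool_rot: [-0.001, -0.14, 0.99, 0.0]
contact_force: [0.7, -0.4, -0.5]
gripper_width: 1.003
grasp_force: 0.0
```

```bash
python3 -c "
from h import *
o,m=state();d=np.array([.4776,-.0107,.095])-o['eef_pos'];print(m.T@d)"
```

```text
t 21.5 q [-0.51  0.29  0.75  2.07 -0.25  0.88  2.24] pos [ 0.4762 -0.1208  0.1908] xang -163.96 F [ 0.73 -0.37 -0.51] Mtool [-0.046 -0.047  0.024] w 1.003 gf 0.0
[-0.0319645   0.1053886   0.09578017]
```

Emit:
send_rows(deltas="-0.012 0.04 0.02 0;-0.024 0.08 0.04 0;-0.03 0.105 0.07 0;-0.03 0.105 0.096 0;-0.03 0.105 0.096 0")

```text
t: 22.0
eef_pos: [0.4739, -0.0128, 0.0926]
tool_rot: [-0.004, -0.14, 0.99, -0.0]
contact_force: [-0.5, -0.3, 0.3]
gripper_width: 1.003
grasp_force: 0.0
```

Emit:
send_rows(deltas="0 0 0 0;0 0 0 0")

```text
t: 22.2
eef_pos: [0.4778, -0.0147, 0.097]
tool_rot: [0.001, -0.138, 0.99, -0.0]
contact_force: [0.0, 0.1, 0.1]
gripper_width: 0.997
grasp_force: 0.0
```

```bash
python3 -c "
from h import *
cases('wrist');o,m=state();d=np.array([.4776,-.0107,.026])-o['eef_pos'];print(m.T@d)"
```

```text
wrist [346.8  93.2] [72.3 35.8] ang 26.2 sat 59.0 z 0.044 6750
wrist [477.5 -10.4] [79.9 56.9] ang 16.2 sat 2.0 z 0.0439 8321
wrist [500.7 107. ] [54.8 10.8] ang 52.1 sat 88.0 z 0.0438 623
wrist [533.7  71.5] [43.2 11.6] ang 40.6 sat 86.0 z 0.0437 511
t 22.25 q [-0.6   0.42  0.62  2.17 -0.4   0.66  2.14] pos [ 0.478  -0.0145  0.0971] xang -164.11 F [ 0.24  0.14 -0.15] Mtool [ 0.008  0.011 -0.039] w 1.003 gf 0.0
[-0.00054124  0.00378208  0.07113768]
```

Emit:
send_rows(deltas="-0.0005 0.004 0.025 0;-0.0005 0.004 0.05 0;-0.0005 0.004 0.068 0;-0.0005 0.004 0.071 0;-0.0005 0.004 0.071 0")

```text
t: 22.75
eef_pos: [0.4771, -0.0101, 0.0257]
tool_rot: [0.0, -0.139, 0.99, -0.0]
contact_force: [0.2, -0.4, 0.3]
gripper_width: 0.999
grasp_force: 0.0
```

Emit:
send_rows(deltas="0 0 0 0;0 0 0 0;0 0 0 0;0 0 0 0;0 0 0 0", claw=0, force=90)

```text
t: 23.25
eef_pos: [0.4776, -0.0099, 0.0267]
tool_rot: [0.001, -0.139, 0.99, 0.0]
contact_force: [-3.5, 0.3, 13.5]
gripper_width: 0.634
grasp_force: 94.1
```

Emit:
send_rows(deltas="0 0 -0.02 0;0 0 -0.05 0;0 0 -0.08 0;0 0 -0.1 0;0 0 -0.1 0")

```text
t: 23.75
eef_pos: [0.4779, -0.0094, 0.1272]
tool_rot: [0.002, -0.139, 0.99, 0.0]
contact_force: [1.1, 0.5, -5.3]
gripper_width: 0.638
grasp_force: 99.2
```

```bash
python3 -c "
from h import *
p=bot.read_camera('top');W=grid(p);g=p['img'].astype(int)
k=(g[...,1]>g[...,0]+50)&(g[...,1]>g[...,2]+50)&(abs(W[...,2])<.02)&(abs(W[...,0]-.645)<.09)&(abs(W[...,1]+.05)<.09)
c=cv2.minAreaRect((W[k][:,:2]*1000).astype(np.float32));print(c,k.sum())
o,m=state();c=c[0];d=np.array([c[0]/1000,c[1]/1000,.124])-o['eef_pos'];print(m.T@d)"
```

```text
((639.8988037109375, -53.958221435546875), (109.34678649902344, 110.3155288696289), 8.969832420349121) 673
t 23.8 q [-0.66  0.37  0.67  2.16 -0.35  0.72  2.09] pos [ 0.477  -0.0092  0.1258] xang -163.97 F [ 0.99  0.17 -7.13] Mtool [-0.002 -0.016 -0.016] w 0.633 gf 99.2
[-0.14420787 -0.08804589  0.00205824]
```

Emit:
send_rows(deltas="-0.015 -0.009 0 0;-0.045 -0.027 0 0;-0.08 -0.048 0 0;-0.11 -0.066 0 0;-0.13 -0.078 0 0")

```text
t: 24.3
eef_pos: [0.6242, -0.0493, 0.1227]
tool_rot: [-0.001, -0.139, 0.99, -0.0]
contact_force: [-0.2, -0.5, -6.1]
gripper_width: 0.634
grasp_force: 99.2
```

Emit:
send_rows(deltas="-0.01 -0.006 0 0;-0.0165 -0.0096 0 0;-0.0165 -0.0096 0 0;-0.0165 -0.0096 0 0;-0.0165 -0.0096 0 0")

```text
t: 24.8
eef_pos: [0.6405, -0.053, 0.1249]
tool_rot: [-0.001, -0.139, 0.99, 0.0]
contact_force: [-0.7, 0.6, -6.2]
gripper_width: 0.634
grasp_force: 99.2
```

Emit:
send_rows(deltas="0 0 0 0;0 0 0 0;0 0 0 0;0 0 0 0;0 0 0 0")

```text
t: 25.3
eef_pos: [0.6416, -0.0535, 0.1252]
tool_rot: [0.0, -0.139, 0.99, 0.0]
contact_force: [0.3, 0.2, -5.5]
gripper_width: 0.636
grasp_force: 99.2
```

```bash
python3 -c "
from h import *
state();p=bot.read_camera('side');save('pics/s2.png',p,1.5);print(bot.get_obs()['tool_rot']);cases('wrist',.12,.17);print([ (round(l['confidence'],2),l['xyz']) for l in bot.landmark_of(p,'check_mat_center')])"
```

```text
t 25.3 q [-0.44  0.62  0.61  1.76 -0.44  0.9   2.21] pos [ 0.6416 -0.0535  0.1252] xang -164.01 F [ 0.29  0.17 -5.49] Mtool [ 0.057 -0.003  0.028] w 0.636 gf 99.2
[-1.21858194e-06 -1.39077439e-01  9.90281508e-01  1.48151676e-05]
wrist [641. -54.] [83.3 99.3] ang -73.8 sat 2.0 z 0.1422 23103
[(0.9, [0.6428, -0.0508, 0.0018])]
```

View pics/s2.png

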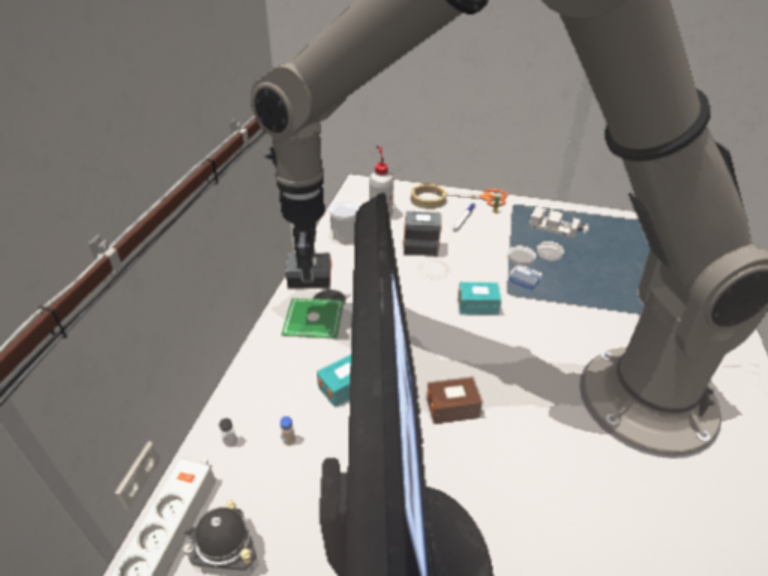

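The side view shows case A held level at (308,268) above the mat at (313,317). The stack at (422,232) is intact and the bystanders are untouched. The case underside is about 93 mm above the mat, so I hand in.

```bash
python3 -c "
from h import *
print(bot.hand_in())"
```

```text
the job is handed in; nothing more can be done
None
```

The job is handed in: the first case I shook, the one nearest the monitor, was the rattling one, and it is held level about 93 mm above the mat's centre; the other two are stacked squarely (offset about 2 mm, angle within 0.5°) and were not shaken themselves, only judged sound by elimination.

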